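# Close the clean stock and show the used filter to the inspection camera

## Task

Before the dirty filter is handled, shut the carton of clean filters: fold the white flap down flat first, then the blue flap flat over it, and leave them shut. Then take the used filter cassette (orange tab, black filter) out of the rack and hold it up in the air at the inspection camera's focus point, tab up, with its black filter face turned squarely to the lens. Finish holding it there still, not put down or let go, with the clean cassettes, the camera and everything else left where they are.

Things in the scene. Friction and masses are not known exactly. Their poses are not given: they have to be found in the camera images.
- carton: White and cardboard box, fixed to the table, open at the top, 180 mm (its x) by 160 mm (its y) by 100 mm tall. Origin: centre of its underside; z up. The hinges of its two flaps run along its x axis: the white flap's at y = -80 mm, the blue flap's at y = +80 mm. It holds packed goods up to 80 mm high.
- white_flap (a joint): Angle of the white flap, rad: 0 = folded down flat on the box (its stop), about 1.57 = standing upright, more = leaning outwards, away from the box; at most 2.2. The flap is a stiff sheet 176 mm along the hinge, 100 mm from hinge to free edge, 4 mm thick. A stiff crease holds it wherever it is left; 1 N near its edge moves it.
- blue_flap (a joint): Angle of the blue flap, same meaning and crease; it folds from the opposite side over the white flap. 176 mm along the hinge, 130 mm from hinge to free edge, 4 mm thick.
- white_hinge (a point): Middle of the white flap's hinge line, 102 mm above the table. The frame turns with the flap: x along the hinge, y from the hinge to the free edge.
- blue_hinge (a point): Middle of the blue flap's hinge line, 106 mm above the table. The frame turns with the flap: x along the hinge, -y from the hinge to the free edge.
- white_edge (a point): Middle of the white flap's free edge.
- blue_edge (a point): Middle of the blue flap's free edge.
- rack: Aluminium block, fixed to the table, 210 mm (its x) by 85 mm (its y) by 32 mm tall, with four slots 50 mm apart along its x, each 24 mm deep, 12 mm (x) by 54 mm (y). A cassette stands in each. Origin: centre of its underside; z up.
- sample_center (a point): The used filter cassette: orange tab, round black filter (42 mm across) on one face, steel grid on the other. A white square 52 x 52 mm, 10 mm thick, standing on edge, with a tab on the middle of its top (24 mm wide, 10 mm thick, 28 mm tall): 80 mm tall in all, 45 g. This point: its centre, half-way up (40 mm). x: square out of the black filter face; y: along its width; z: up, towards the tab.
- sample_face (a point): Centre of the black filter, on the face of the used cassette: 5 mm along x and 14 mm below (-z) sample_center; same axes.
- cam_focus (a point): The inspection camera's focus point in the air, 150 mm in front of the lens on its optical axis: the black filter's centre belongs here. x: from this point to the lens, rising away from the robot (a face square to the lens has its normal along it); y: level; z: up in the picture, leaning towards the robot. A cassette shown properly has its own x, y, z along these.
- clean_a: A clean filter cassette in the rack, blue tab and white filter, otherwise like the used one; leave it. Origin: middle of its lower edge; x out of its filter face, z up.
- clean_b: A clean filter cassette in the rack, blue tab and white filter, otherwise like the used one; leave it. Origin: middle of its lower edge; x out of its filter face, z up.
- clean_c: A clean filter cassette in the rack, blue tab and white filter, otherwise like the used one; leave it. Origin: middle of its lower edge; x out of its filter face, z up.
- sample: The used cassette again; origin: middle of its lower edge, axes as sample_center.
- glove_box: Blue box of gloves, 120 x 230 x 75 mm; leave it. Origin: centre of underside.
- bottle: White bottle with a blue band, 60 mm across, 160 mm tall; leave it. Origin: centre of underside.
- jar: Amber glass jar, 64 mm across, 75 mm tall; leave it. Origin: centre of underside.
- screwdriver: Screwdriver lying on the table; leave it. Origin: under its middle.
- fitting: Steel pipe collar, 56 mm across, 30 mm tall; leave it. Origin: centre of underside.
- cam_sight (a point): A point on the optical axis, 60 mm from cam_focus along its x, towards the lens (which is 90 mm further); same axes. The camera is a blue head (60 x 54 x 44 mm) with a black lens in a white ring, on a steel post 280 mm tall at the far side of the table, looking towards the robot and down.
Not all that is in view belongs to the job. There is more than one size of the rack; the job needs the larger.

How it is judged (in metres and radians):
On the way, in this order (a step that is already met when the one before it is completed fails the run):
1. the white flap is folded flat while the blue one is still up (value of joint white_flap below 0.12 rad and value of joint blue_flap above 0.6 rad), for 0.1 s.
2. the blue flap is folded flat over it (value of joint each of white_flap, blue_flap below 0.12 rad), for 0.2 s.
3. the used cassette is lifted clear of the rack (height (world z) of sample_center above 0.13 m and contact force between sample and rack below 0.05 N), for 0.1 s.
At the end, for the whole second after the job is handed in: Both flaps within 0.12 rad of flat; used cassette held still by the gripper, clear of rack and carton, black filter centre within 20 mm of the focus point, black face to the lens and square to it within 0.17 rad, tab up, within 0.25 rad of the picture's upright (all of step 2 and distance between sample_face and cam_focus below 0.02 m and angle between the x axis of sample and the x axis of cam_focus, either way round below 0.17 rad and angle between the z axis of sample and the z axis of cam_focus, either way round below 0.25 rad and angle between sample_center's own z axis and vertical below 0.8 rad and height (world z) of sample_center above 0.15 m and contact force between the fingers and sample above 1 N and contact force between sample and rack below 0.05 N and contact force between sample and carton below 0.05 N and linear speed of sample below 0.02 m/s and angular speed of sample below 0.15 rad/s and x of cam_sight in the frame of sample above 0 m); the arm keeps its last pose, push and grip.
It fails at once if a clean cassette is pulled or knocked out of place (distance of any of clean_a, clean_b, clean_c from where it was at the start of the episode above 0.015 m).
It fails at once if a bystander is shoved about (distance of any of glove_box, bottle, jar, screwdriver, fitting from where it was at the start of the episode above 0.03 m).
It fails at once if the camera is pushed out of its aim (distance of cam_focus from where it was at the start of the episode above 0.012 m).
It also fails if it takes over 51 s, if anything falls off the work surface, if the arm or the gripper's body presses on something with over 40 N, if the wrist force passes 120 N, or if a joint passes its speed limit or range.

## Robot

A 6-joint arm with a two-finger parallel gripper is mounted at the origin on the work surface. World frame = base frame: x ahead of the robot, y to its left, z up, the work surface at z = 0. Lengths are in mm, angles in rad, forces in N, time in s.
With the tool pointing down it reaches from about 350 to 800 mm from the base axis. Payload 7.3 kg.
Tool frame: the origin (TCP) lies at the very end of the fingers, on their centre line; the grasp point (between the pads) lies ctrl.grip_point_offset behind it (ctrl.grip_point_offset is the distance from the TCP to the grasp point, in mm); x points along the fingers, y is the direction in which the jaws open and shut, and the axes are right-handed (so a half turn about x gives the same grasp; the last joint's range is limited). The gripper opens to 85 mm and grips with 20 to 120 N. Pads are 22 mm wide; open, the fingers measure 114 mm over their backs; the gripper's body (76 mm by 85 mm) begins 54 mm behind the grasp point. The pads swing forward as they close: fully open they stand 13 mm farther back than shut.
Start: joints at [1.183, 0.342, 1.524, -0, 1.275, -0.146], TCP at [125.695, 509.75, 231.322] pointing down, gripper open.
Joint ranges: [-2.53, 2.53], [-0.77, 2.02], [0.04, 2.7], [-1, 4.14], [0.28, 2.66], [-3.11, 3.11]. Speed limits (rad/s): [2.57, 2.57, 3.14, 3.14, 3.14, 3.14].

## Interface

Orientations are given as [roll, pitch, yaw] about the fixed x, y, z axes, in that order (R = Rz(yaw) Ry(pitch) Rx(roll)).
In Python, from plant import ctrl gives the robot as it stands. Calls block until the motion is done:
- ctrl.move_ptp(position, orientation): joint-space move of the TCP to a pose.
- ctrl.move_straight(position, rotation=None, v=150, stop_force=None): straight line of the TCP; rotation=None keeps the orientation; v is the mean speed in mm/s. With stop_force (N) it stops when the force on the tool has changed by that much, and returns True; else False.
- ctrl.goto_joints(angles): joint-space move.
- ctrl.grip(opening, f_grip=None): finger opening in mm; f_grip is the grip in N (None keeps the last); returns when the fingers have stopped.
- ctrl.hold(seconds).
- ctrl.ik(position, orientation): joint angles nearest the present ones, or None.
- ctrl.camera(name): name is "scene" or "top" or "wrist"; returns a dict with "color" (480x640x3 uint8, blue, green, red), "fx", "fy", "cx", "cy" (pixels), "extrinsics" (4x4, takes a point from camera to world coordinates). Camera axes: x right, y down, z forward; pixel columns grow to the right and rows downward; lengths in mm; the calibration is good to about 2 mm. A picture is of the moment at which its call begins. There is no depth.
A pose or a line that the arm cannot do raises ctrl.IKError and nothing moves.
- ctrl.sign_off(): hands the job in, once; it reports no verdict.
Readings, each from a call of its own:
- ctrl.read_t(): time.
- ctrl.read_joint_pos(): joint angles.
- ctrl.read_dq(): joint speeds.
- ctrl.read_joint_efforts(): joint torques, N m.
- ctrl.read_eef_pos(): TCP position.
- ctrl.read_orientation(): TCP orientation.
- ctrl.read_wrist_force(): force on the tool from outside, world axes, zero at the start.
- ctrl.read_moment(): the same for the moment, N m.
- ctrl.read_gripper_width(): finger opening in mm.
Only numpy, scipy, OpenCV 4.12 (cv2) and the standard library are available. Lean on these libraries where they do the work, as an engineer would, in place of code of your own. Each camera call takes 0.05 s, during which the arm holds its last target.

## Working session

There is one attempt and no reset: what is moved stays moved. The work goes in short steps, each a Python script; the robot and the scene stay as the last script left them, time stands still between calls to the robot, and variables do not carry over. Pictures are saved under pics/ and viewed, and the job is handed in when it is done.

```bash
ls; mkdir -p pics; python3 - <<'E'
from plant import ctrl
import cv2
for n in ["scene","top","wrist"]:
    c=ctrl.camera(n); cv2.imwrite(f"pics/a_{n}.png",c["color"]); print(n,c["fx"],c["fy"],c["cx"],c["cy"],c["extrinsics"])
print(ctrl.read_t(),ctrl.grip_point_offset,ctrl.read_orientation(),ctrl.read_gripper_width())
E
```

```text
pics
scene 568.2204927605306 568.2204927605306 314.21732435535375 236.06240952367972 [[-1.11736581e-01  7.08619966e-01 -6.96686931e-01  1.43323294e+03]
 [ 9.93548181e-01  9.33598198e-02 -6.43891006e-02  6.28649388e+01]
 [ 1.94151641e-02 -6.99386651e-01 -7.14479785e-01  1.11292240e+03]
 [ 0.00000000e+00  0.00000000e+00  0.00000000e+00  1.00000000e+00]]
top 585.3342495281473 585.3342495281473 321.6733110949446 239.33678468100072 [[-1.02547083e-02 -9.91097523e-01  1.32742382e-01  2.81575176e+02]
 [-9.99946522e-01  1.03418074e-02 -3.32983106e-05 -1.03948612e+01]
 [-1.33979429e-03 -1.32735625e-01 -9.91150573e-01  1.81594590e+03]
 [ 0.00000000e+00  0.00000000e+00  0.00000000e+00  1.00000000e+00]]
wrist 343.46322050009036 343.46322050009036 319.67718731443676 241.00778625025436 [[ 2.39798098e-01  9.35974757e-01  2.57775340e-01  5.97501978e+01]
 [ 9.70822322e-01 -2.30931970e-01 -6.46099461e-02  5.25017326e+02]
 [-9.44711561e-04  2.65747396e-01 -9.64042234e-01  3.72611079e+02]
 [ 0.00000000e+00  0.00000000e+00  0.00000000e+00  1.00000000e+00]]
0.15 18.700000000000003 [-1.72216251  1.56964049 -1.96392913] 85.605137954023
```

View pics/a_scene.png

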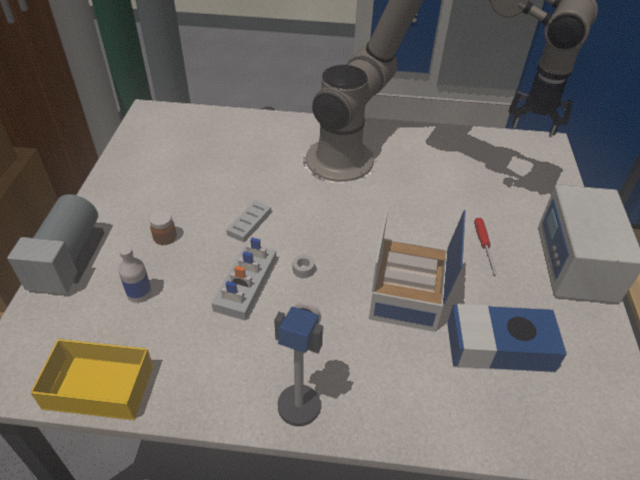

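View pics/a_top.png

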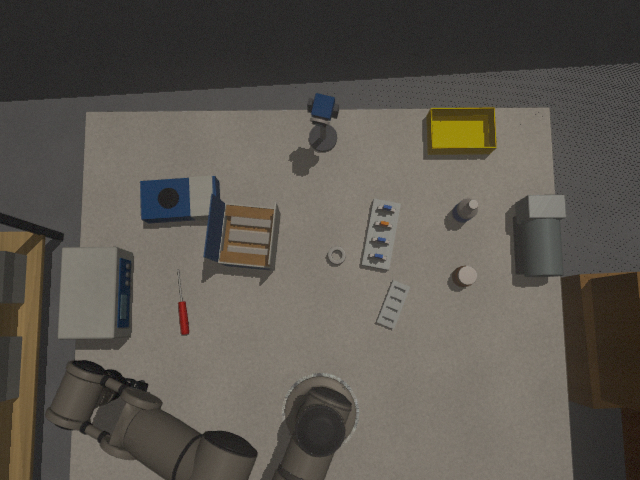

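View pics/a_wrist.png

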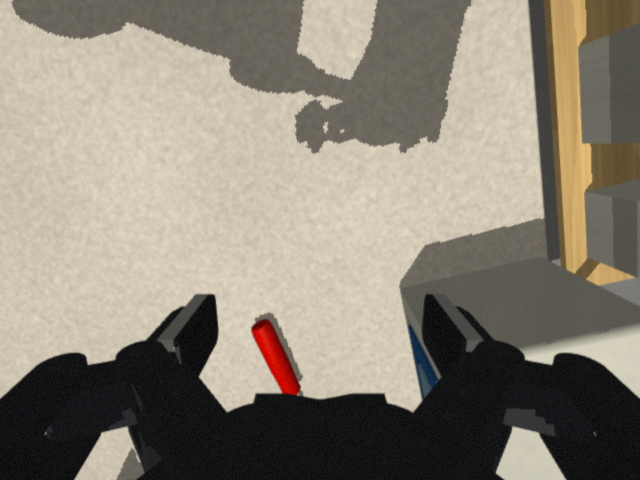

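The scene view shows the carton at about (410,285): white flap on the left at (383,240), blue flap on the right at (457,255). The large rack is at (246,282), with the orange tab third from the near end at (240,271). The camera head is at (298,328). I'll enlarge these for measuring.

```bash
python3 - <<'E'
import cv2
s=cv2.imread("pics/a_scene.png");t=cv2.imread("pics/a_top.png")
def z(im,x0,y0,w,h,k,n):
    cv2.imwrite(n,cv2.resize(im[y0:y0+h,x0:x0+w],None,fx=k,fy=k,interpolation=cv2.INTER_CUBIC))
z(s,360,200,120,130,4.5,"pics/b_s_cart.png")
z(s,200,225,125,100,6,"pics/b_s_rack.png")
z(t,190,180,100,100,6,"pics/b_t_cart.png")
z(t,350,190,60,90,6,"pics/b_t_rack.png")
z(s,260,295,90,130,4.5,"pics/b_s_cam.png")
z(t,290,85,60,90,6,"pics/b_t_cam.png")
E
```

```text
(no output)
```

View pics/b_s_cart.png

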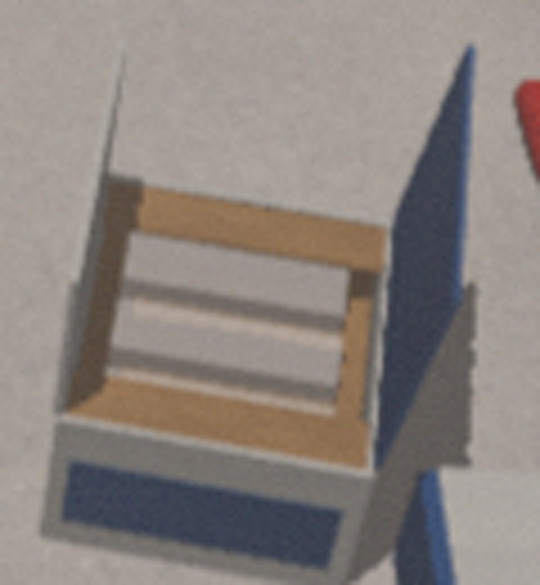

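View pics/b_s_rack.png

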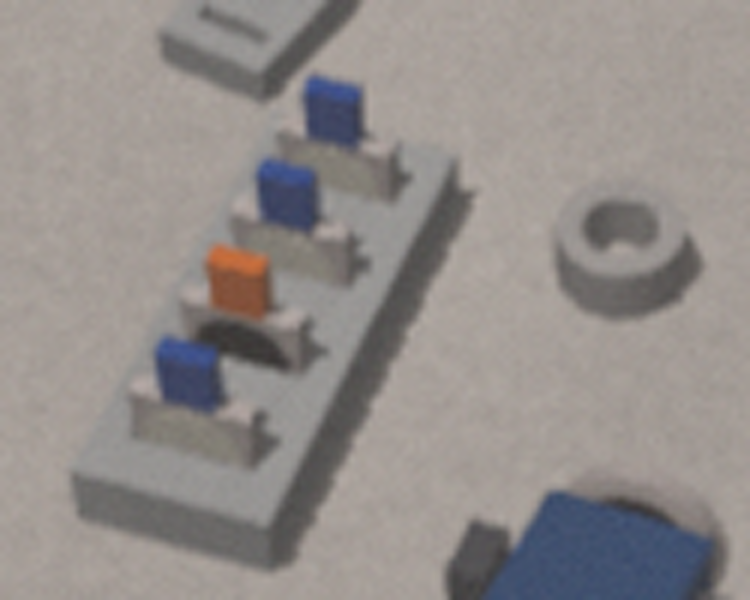

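View pics/b_t_cart.png

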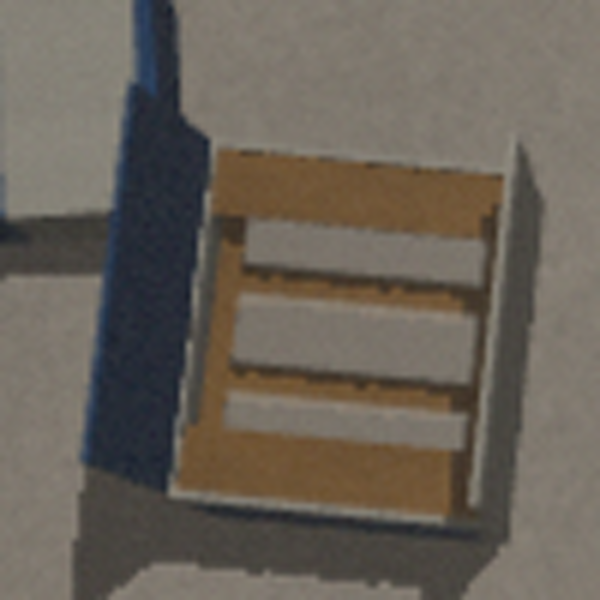

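View pics/b_t_rack.png

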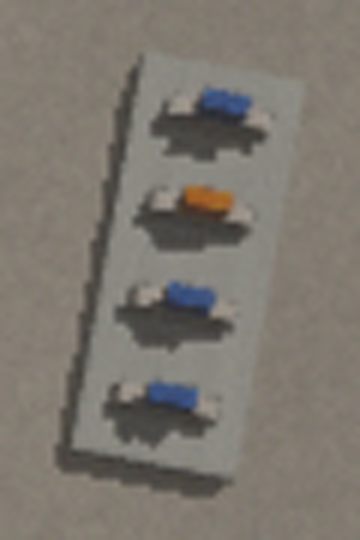

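View pics/b_s_cam.png

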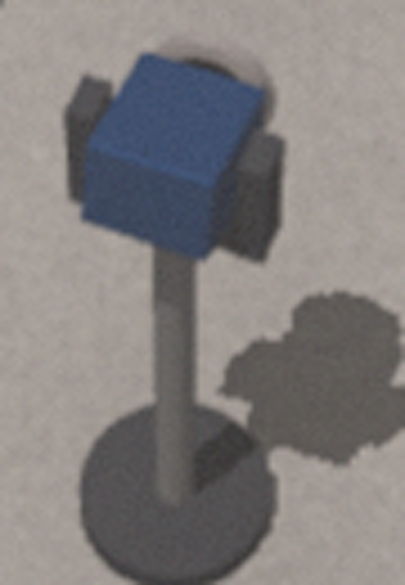

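View pics/b_t_cam.png

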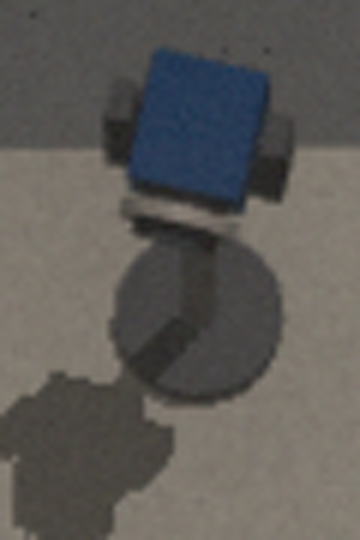

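```bash
cat > h.py <<'E'
import numpy as np, cv2
from scipy.optimize import least_squares
from scipy.spatial.transform import Rotation as Ro
T=lambda *r:np.array(r,float)
S=dict(f=568.2204927605306,cx=314.21732435535375,cy=236.06240952367972,E=np.array([[-1.11736581e-01,7.08619966e-01,-6.96686931e-01,1.43323294e+03],[9.93548181e-01,9.33598198e-02,-6.43891006e-02,6.28649388e+01],[1.94151641e-02,-6.99386651e-01,-7.14479785e-01,1.11292240e+03],[0,0,0,1]]))
P=dict(f=585.3342495281473,cx=321.6733110949446,cy=239.33678468100072,E=np.array([[-1.02547083e-02,-9.91097523e-01,1.32742382e-01,2.81575176e+02],[-9.99946522e-01,1.03418074e-02,-3.32983106e-05,-1.03948612e+01],[-1.33979429e-03,-1.32735625e-01,-9.91150573e-01,1.81594590e+03],[0,0,0,1]]))
def cam(c): return dict(f=c["fx"],cx=c["cx"],cy=c["cy"],E=np.array(c["extrinsics"]))
def proj(c,X):
    X=np.atleast_2d(X); p=(X-c["E"][:3,3])@c["E"][:3,:3]
    return np.c_[c["cx"]+c["f"]*p[:,0]/p[:,2],c["cy"]+c["f"]*p[:,1]/p[:,2]]
def tri(obs,x0=(500,0,100)):
    return least_squares(lambda X:np.concatenate([(proj(c,X)[0]-p) for c,p in obs]),x0)
def rz(X,x,y,yaw): return np.atleast_2d(X)@Ro.from_euler('z',yaw).as_matrix().T+T(x,y,0)
E
cat > fit1.py <<'E'
from h import *
A=lambda l,k,o:np.array(l,float)/k+np.array(o)
# carton
def model(p,with_z=False):
    x,y,yaw,w,b=p[:5]
    rim=[[-90,-80,100],[90,-80,100],[90,80,100],[-90,80,100]]
    bot=[[90,-80,0],[90,80,0]]
    wf=[[s*88,-80+100*np.cos(w),102+100*np.sin(w)] for s in(-1,1)]
    bf=[[s*88,80-130*np.cos(b),106+130*np.sin(b)] for s in(-1,1)]
    return rz(np.array(rim+bot+wf+bf),x,y,yaw)
so=A([[108,178],[62,415],[372,468],[387,228],[40,535],[350,578],[124,50],[75,285],[473,45],[460,300]],4.5,(360,200))
to=A([[475,522],[510,172],[212,148],[170,493],[475,510],[518,135],[83,462],[130,85]],6,(190,180)); ti=[0,1,2,3,6,7,8,9]
# in scene order rim idx: far-left(-90,-80), near-left(90,-80), near-right(90,80), far-right(-90,80)
f=lambda p:np.concatenate([(proj(S,model(p))-so).ravel(),(proj(P,model(p)[ti])-to).ravel()])
r=least_squares(f,[450,200,-.1,1.6,1.9],loss='soft_l1')
print("carton",r.x.round(3));print(f(r.x).reshape(-1,2).round(1).tolist())
# rack
def rm(p): return rz(np.array([[105,42.5,32],[105,-42.5,32],[-105,-42.5,32],[-105,42.5,32],[105,42.5,0],[105,-42.5,0]]),*p)
so=A([[270,525],[75,475],[458,155],[275,567],[80,515]],6,(200,225)); si=[0,1,3,4,5]
to=A([[143,52],[305,78],[233,478],[72,450]],6,(350,190))
f=lambda p:np.concatenate([(proj(S,rm(p)[si])-so).ravel(),(proj(P,rm(p)[:4])-to).ravel()])
r2=least_squares(f,[450,-180,-.1]);print("rack",r2.x.round(3));print(f(r2.x).reshape(-1,2).round(1).tolist())
t=tri([(S,A([240,254],6,(200,225))),(P,A([208,196],6,(350,190)))]);print("tab",t.x,t.fun)
for k in(-75,-25,25,75):print(k,rz([[k,0,0]],*r2.x))
# camera head
so=A([[150,55],[265,97],[208,185],[90,140],[82,215],[207,260]],4.5,(260,295))
to=A([[130,185],[240,210],[270,72],[160,48]],6,(290,85))
for L,W,H in((60,54,44),(54,60,44),(44,54,60),(60,44,54),(44,60,54),(54,44,60)):
  def hm(p):
    # local: x optical (toward... away from lens = forward of cam opposite), cam_focus x = from focus to lens (back)
    R=Ro.from_euler('zy',[p[3],-p[4]]).as_matrix()
    c=np.array([[-L/2,W/2,H/2],[-L/2,-W/2,H/2],[L/2,-W/2,H/2],[L/2,W/2,H/2],[L/2,-W/2,-H/2],[L/2,W/2,-H/2]])
    return c@R.T+p[:3]
  i=[1,0,3,2,4,5]
  f=lambda p:np.concatenate([(proj(S,hm(p)[i])-so).ravel(),(proj(P,hm(p)[:4])-to).ravel()])
  r3=least_squares(f,[750,0,300,-.1,.5]);print(L,W,H,r3.x.round(3),r3.cost.round(2))
E
python3 fit1.py
```

```text
carton [ 5.26275e+02  2.13012e+02 -1.02000e-01  1.59800e+00  1.66800e+00]
[[-1.0, -1.9], [-0.9, 0.5], [0.9, 1.5], [1.7, -2.3], [0.1, -0.0], [-1.9, 2.9], [-1.2, -3.1], [-0.6, -1.3], [-0.8, -0.6], [-0.5, -0.9], [0.7, 0.8], [1.1, -0.9], [-2.6, -1.7], [-2.5, 0.7], [-1.5, -0.9], [-2.1, -0.7], [-1.6, 0.0], [-1.8, -0.5]]
rack [ 5.36832e+02 -1.90962e+02 -1.87000e-01]
[[-0.3, -0.7], [-1.2, -1.3], [-1.2, -1.2], [-0.3, 0.4], [-0.5, 0.2], [-1.6, -0.5], [-1.5, -0.1], [-0.4, -0.3], [-1.1, -0.5]]
tab [ 560.76613738 -195.82710698   87.89871892] [-0.92728025 -0.07650939 -1.15082421  0.19554327]
-75 [[ 463.14018122 -177.01665703    0.        ]]
-25 [[ 512.26831837 -186.31322307    0.        ]]
25 [[ 561.39645552 -195.6097891     0.        ]]
75 [[ 610.52459267 -204.90635514    0.        ]]
60 54 44 [ 8.51216e+02 -1.42410e+01  2.75156e+02 -2.82000e-01  2.31000e-01] 19.63
54 60 44 [ 8.50553e+02 -1.45410e+01  2.73743e+02 -3.06000e-01  1.84000e-01] 37.62
44 54 60 [ 8.46379e+02 -1.53260e+01  2.66173e+02 -3.15000e-01 -1.70000e-02] 49.9
60 44 54 [ 8.48047e+02 -1.44180e+01  2.71502e+02 -2.83000e-01  8.70000e-02] 56.01
44 60 54 [ 8.48234e+02 -1.52230e+01  2.68506e+02 -3.22000e-01  5.30000e-02] 64.94
54 44 60 [ 8.45361e+02 -1.48470e+01  2.67598e+02 -2.99000e-01 -3.30000e-02] 54.39
```

```bash
cat >> h.py <<'E'
CX,CY,CYAW=526.3,213.0,-0.102
def down(yaw,s=1):
    y=T(np.cos(yaw),np.sin(yaw),0)*s; x=T(0,0,-1)
    return np.c_[x,y,np.cross(x,y)]
def eul(R): return Ro.from_matrix(R).as_euler('xyz').tolist()
def cart(p): return rz([p],CX,CY,CYAW)[0]
def arc(side,th,r,h=11,t=2):
    u=T(0,1,0) if side=='w' else T(0,-1,0)
    hg=T(0,-80,102) if side=='w' else T(0,80,106)
    z=T(0,0,1)
    return cart(hg+r*(u*np.cos(th)+z*np.sin(th))+(-u*np.sin(th)+z*np.cos(th))*(t+h*np.sin(th)))
E
python3 - <<'E'
from h import *
from plant import ctrl
for s in(1,-1):
    o=eul(down(CYAW,s))
    for p in (T(350,400,340),cart((0,-140,300)),arc('w',1.95,65),arc('w',0,70),arc('b',2.0,90),arc('b',0,90),cart((0,150,300))):
        q=ctrl.ik(p.tolist(),o); print(s,p.round(0),None if q is None else np.round(q,2))
E
```

```text
1 [350. 400. 340.] [ 0.71  0.3   1.29 -0.    1.55  0.81]
1 [512.  74. 300.] [-0.01  0.28  1.42  0.    1.44  0.1 ]
1 [515.  98. 158.] [0.04 0.41 1.64 0.   1.09 0.14]
1 [525. 203. 104.] [ 0.23  0.54  1.59 -0.    1.02  0.33]
1 [539. 341. 183.] [ 0.44  0.59  1.26 -0.    1.3   0.55]
1 [525. 203. 108.] [ 0.23  0.53  1.58 -0.    1.02  0.33]
1 [542. 362. 300.] [ 0.47  0.55  1.   -0.    1.59  0.57]
-1 [350. 400. 340.] [ 0.71  0.3   1.29 -0.    1.55 -2.33]
-1 [512.  74. 300.] [-0.01  0.28  1.42  0.    1.44 -3.04]
-1 [515.  98. 158.] [ 0.04  0.41  1.64  0.    1.09 -3.  ]
-1 [525. 203. 104.] [ 0.23  0.54  1.59 -0.    1.02 -2.81]
-1 [539. 341. 183.] [ 0.44  0.59  1.26 -0.    1.3  -2.6 ]
-1 [525. 203. 108.] [ 0.23  0.53  1.58 -0.    1.02 -2.81]
-1 [542. 362. 300.] [ 0.47  0.55  1.   -0.    1.59 -2.57]<sys>:0: UserWarning: Gimbal lock detected. Setting third angle to zero since it is not possible to uniquely determine all angles.
```

```bash
python3 -W ignore - <<'E'
from h import *
from plant import ctrl
o=eul(down(CYAW))
ctrl.move_ptp([350,400,350],o);
ctrl.move_ptp(cart((0,-140,320)).tolist(),o); print(ctrl.read_t())
ctrl.grip(0)
c=ctrl.camera("wrist");cv2.imwrite("pics/c_w.png",c["color"]); np.save("c_w.npy",cam(c),allow_pickle=True)
c=ctrl.camera("scene");cv2.imwrite("pics/c_s.png",c["color"])
print(ctrl.read_t(),ctrl.read_eef_pos())
E
```

```text
2.5917
3.4583 [512.07219811  73.67213551 320.01106413]
```

View pics/c_w.png

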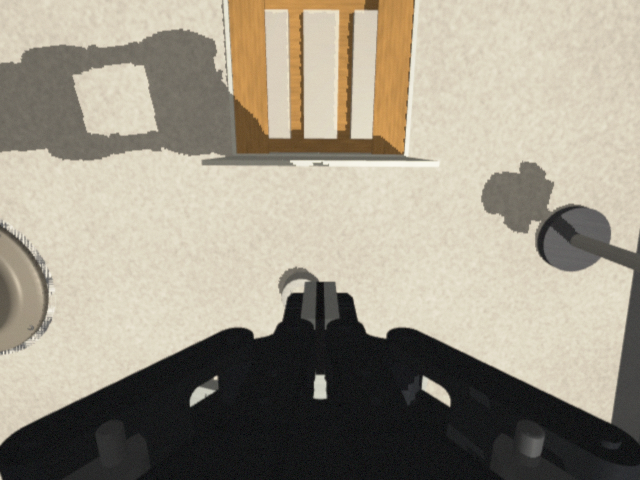

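View pics/c_s.png

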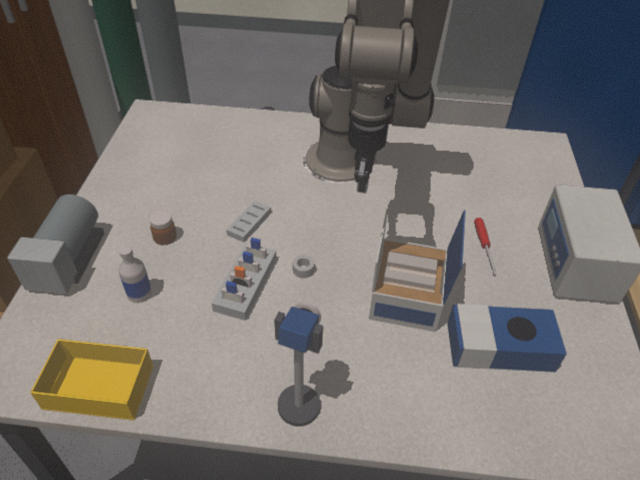

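The wrist view shows the white flap edge-on from (203,161) to (438,163), carton rim corners at (236,153) and (405,155). The tool is outside the flap. I'll check these against the model.

```bash
python3 -W ignore - <<'E'
from h import *
c=np.load("c_w.npy",allow_pickle=True).item()
for w in(1.5,1.6,1.7): print(w,[proj(c,cart((s*88,-80+100*np.cos(w),102+100*np.sin(w))))[0].round(0).tolist() for s in(-1,1)])
print([proj(c,cart((s*90,-80,100)))[0].round(0).tolist() for s in(-1,1)])
print([proj(c,cart((s*88,-80,102)))[0].round(0).tolist() for s in(-1,1)])
E
```

```text
1.5 [[200.0, 146.0], [441.0, 146.0]]
1.6 [[201.0, 160.0], [440.0, 160.0]]
1.7 [[202.0, 173.0], [438.0, 173.0]]
[[232.0, 153.0], [408.0, 153.0]]
[[233.0, 153.0], [407.0, 153.0]]
```

The model holds (white at about 1.61 rad, pose within about 2 mm). Folding white now.

```bash
python3 -W ignore - <<'E'
from h import *
from plant import ctrl
F=lambda:np.round(ctrl.read_wrist_force(),1).tolist()
p=arc('w',1.9,65); 
ctrl.move_straight((p[:2].tolist()+[p[2]+5]),v=250)
for th in(1.5,1.2,.9,.6,.3,.1):
    s=ctrl.move_straight(arc('w',th,70).tolist(),v=180,stop_force=25); print(th,s,F())
    if s: break
p=arc('w',0,70)
s=ctrl.move_straight((p+T(0,0,-5)).tolist(),v=40,stop_force=6);print(s,F(),ctrl.read_eef_pos(),ctrl.read_t())
p=np.array(ctrl.read_eef_pos())
c=ctrl.camera("scene");cv2.imwrite("pics/d_s.png",c["color"])
E
```

```text
1.5 False [-0.0, 0.3, -0.4]
1.2 False [-0.7, -0.3, -0.1]
0.9 False [0.2, -0.2, 0.5]
0.6 False [0.8, -0.2, -0.8]
0.3 False [0.0, -0.0, -0.1]
0.1 False [-0.2, -0.7, 0.6]
True [-0.6, -1.5, 6.0] [526.14928252 202.83163836 103.91378078] 6.2083
```

View pics/d_s.png

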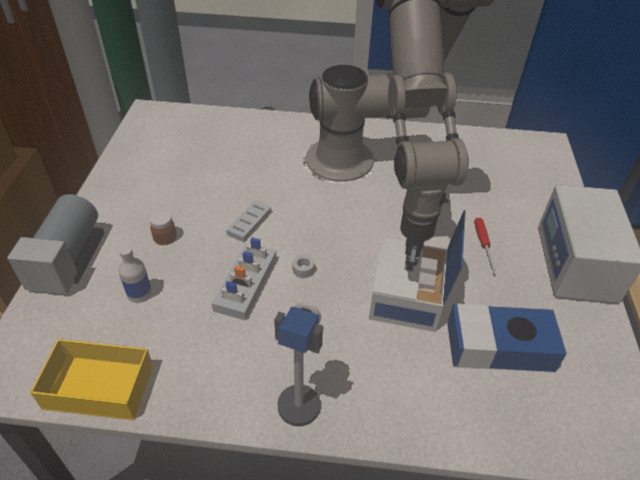

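White flap lies flat (stop at z = 103.9, expected 104), blue still up. Now the blue one.

```bash
python3 -W ignore - <<'E'
from h import *
from plant import ctrl
F=lambda:np.round(ctrl.read_wrist_force(),1).tolist()
p=np.array(ctrl.read_eef_pos())
ctrl.move_straight([p[0],p[1],290],v=300)
ctrl.move_straight(cart((0,150,290)).tolist(),v=300)
c=ctrl.camera("wrist");cv2.imwrite("pics/e_w.png",c["color"]);cc=cam(c)
for b in(1.6,1.67,1.8,1.9): print(b,[proj(cc,cart((s*88,80-130*np.cos(b),106+130*np.sin(b))))[0].round(0).tolist() for s in(-1,1)])
print([proj(cc,cart((s*88,-80+100,104)))[0].round(0).tolist() for s in(-1,1)],ctrl.read_t())
E
```

```text
1.6 [[185.0, 359.0], [458.0, 359.0]]
1.67 [[184.0, 346.0], [459.0, 346.0]]
1.8 [[183.0, 320.0], [460.0, 320.0]]
1.9 [[183.0, 300.0], [460.0, 300.0]]
[[238.0, 337.0], [403.0, 337.0]] 7.7667
```

View pics/e_w.png

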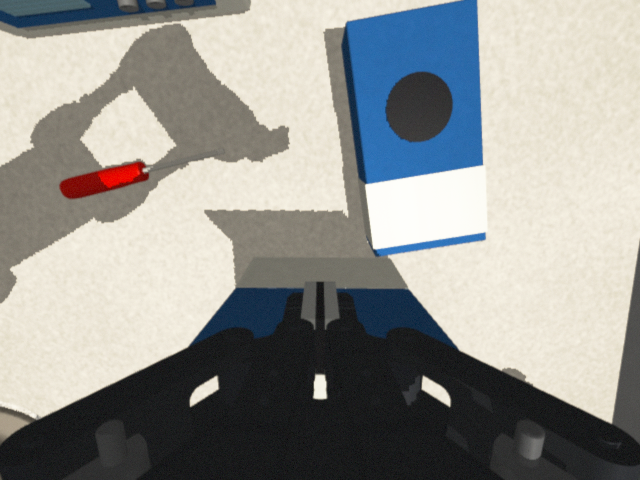

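Blue edge runs from (184,346) to (459,346), as predicted for 1.67 rad; the tool is outside it and the glove box is clear below.

```bash
python3 -W ignore - <<'E'
from h import *
from plant import ctrl
F=lambda:np.round(ctrl.read_wrist_force(),1).tolist()
p=arc('b',1.9,88)
ctrl.move_straight(p.tolist(),v=250)
for th in(1.5,1.2,.9,.6,.3,.1):
    s=ctrl.move_straight(arc('b',th,95).tolist(),v=180,stop_force=25); print(th,s,F())
    if s: break
p=arc('b',0,95)
s=ctrl.move_straight((p+T(0,0,-5)).tolist(),v=40,stop_force=6);print(s,F(),ctrl.read_eef_pos(),ctrl.read_t())
ctrl.hold(0.15)
p=np.array(ctrl.read_eef_pos())
ctrl.move_straight([p[0],p[1],300],v=300)
# viewpoint for the rack & camera: wrist turned
c=ctrl.camera("scene");cv2.imwrite("pics/f_s.png",c["color"])
c=ctrl.camera("wrist");cv2.imwrite("pics/f_w.png",c["color"])
print(np.round(ctrl.read_joint_pos(),3), cam(c)["E"].round(3))
E
```

```text
1.5 False [-0.1, 0.1, 0.3]
1.2 False [0.3, 0.7, -0.6]
0.9 False [-1.0, -0.4, 1.3]
0.6 False [0.6, -0.3, 0.4]
0.3 False [0.5, 1.2, 0.0]
0.1 False [-0.3, -0.4, -0.1]
True [-1.6, -0.4, 6.9] [525.70639817 198.74167945 107.9203078 ] 10.6167
[0.225 0.371 1.299 0.    1.474 0.327] [[ 9.95000e-01 -9.80000e-02 -2.80000e-02  5.31225e+02]
 [-1.02000e-01 -9.59000e-01 -2.64000e-01  2.64705e+02]
 [-1.00000e-03  2.66000e-01 -9.64000e-01  4.39445e+02]
 [ 0.00000e+00  0.00000e+00  0.00000e+00  1.00000e+00]]
```

View pics/f_s.png

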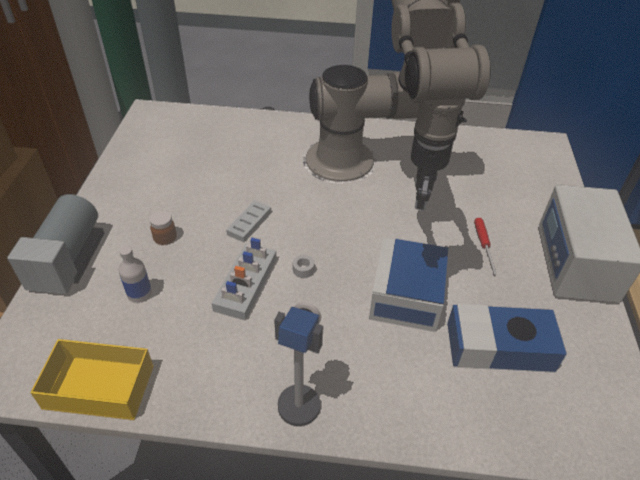

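View pics/f_w.png

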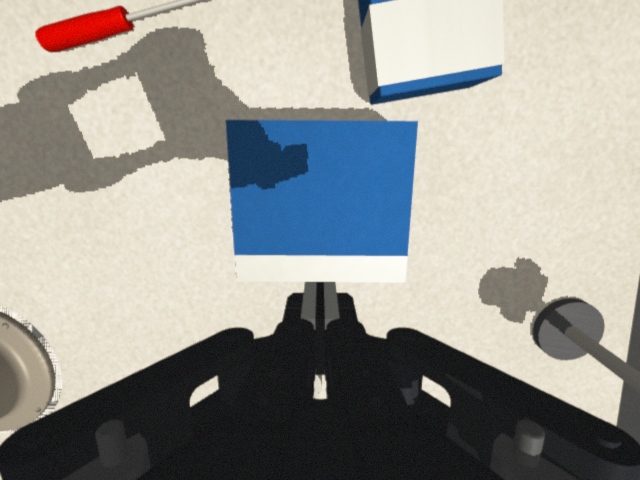

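Both flaps are flat (blue stop at 107.9, expected 108). Next, wrist views of the inspection camera.

```bash
cat >> h.py <<'E'
def look(d,up_side,s=1):
    """tool x along d; wrist cam side (-z) nearest to up_side"""
    x=np.array(d,float);x/=np.linalg.norm(x)
    z=-(np.array(up_side,float)-x*np.dot(up_side,x));z/=np.linalg.norm(z)
    return np.c_[x,np.cross(z,x),z]
E
python3 -W ignore - <<'E'
from h import *
from plant import ctrl
for p,d in(((500,100,330),(1,-.3,-.8)),((500,-150,330),(1,.3,-.8)),((480,100,380),(1,-.3,-.6)),((480,-150,380),(1,.3,-.6)),((500,-30,350),(1,0,-1)),((480,-190,330),(0,0,-1)),((400,-190,300),(0.5,0,-1))):
    for up in((0,0,1),):
        R=look(d,T(1,0,1))
        q=ctrl.ik(list(p),eul(R)); print(p,d,None if q is None else np.round(q,2))
E
```

```text
(500, 100, 330) (1, -0.3, -0.8) None
(500, -150, 330) (1, 0.3, -0.8) [-0.93  0.03  2.    1.05  1.03  0.02]
(480, 100, 380) (1, -0.3, -0.6) None
(480, -150, 380) (1, 0.3, -0.6) [-1.05 -0.05  2.02  1.15  1.18 -0.05]
(500, -30, 350) (1, 0, -1) [-0.38 -0.16  2.02  0.49  0.6   0.88]
(480, -190, 330) (0, 0, -1) [-0.53  0.27  1.36  0.    1.52  1.05]
(400, -190, 300) (0.5, 0, -1) [-0.87 -0.08  1.92  0.41  1.03  0.53]
```

```bash
python3 -W ignore - <<'E'
from h import *
from plant import ctrl
for i,(p,d) in enumerate((((500,-30,350),(1,0,-1)),((500,-150,330),(1,.3,-.8)),((400,-190,300),(0.5,0,-1)))):
    ctrl.move_ptp(list(p),eul(look(d,T(1,0,1))))
    ctrl.hold(0.1)
    c=ctrl.camera("wrist");cv2.imwrite(f"pics/g{i}.png",c["color"]);np.save(f"g{i}.npy",cam(c),allow_pickle=True)
    print(ctrl.read_t())
E
```

```text
12.7417
13.725
14.5333
```

View pics/g0.png

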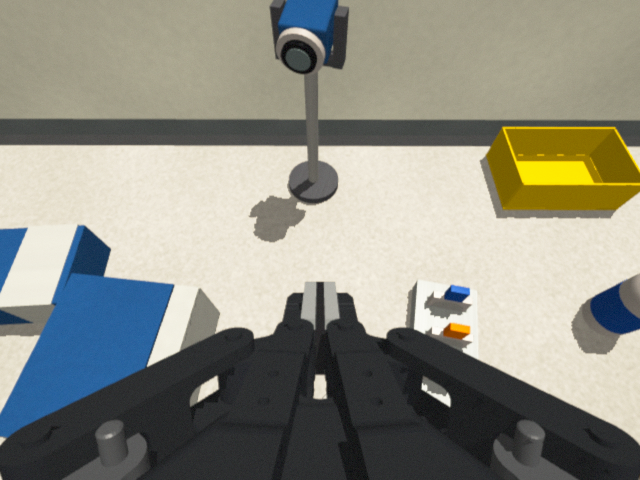

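View pics/g1.png

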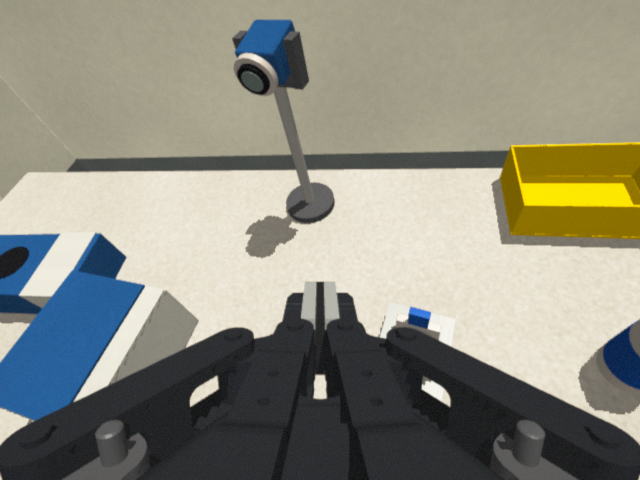

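View pics/g2.png

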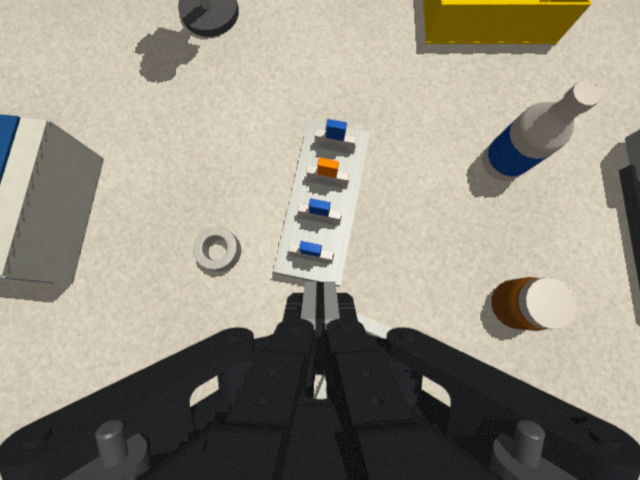

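```bash
python3 - <<'E'
import cv2
def z(n,x0,y0,w,h,k,o):
    im=cv2.imread(n);cv2.imwrite(o,cv2.resize(im[y0:y0+h,x0:x0+w],None,fx=k,fy=k,interpolation=cv2.INTER_CUBIC))
z("pics/g0.png",262,0,100,80,7,"pics/g0c.png")
z("pics/g1.png",222,10,100,90,6,"pics/g1c.png")
z("pics/g2.png",265,110,110,180,3.3,"pics/g2c.png")
E
```

```text
(no output)
```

View pics/g0c.png

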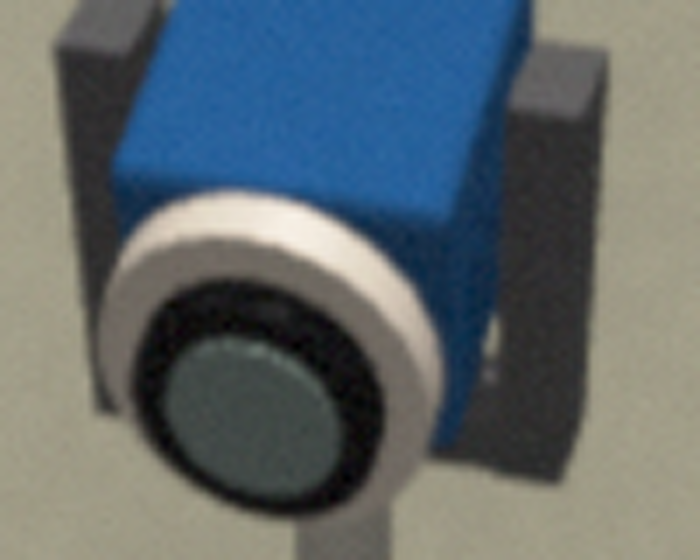

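View pics/g1c.png

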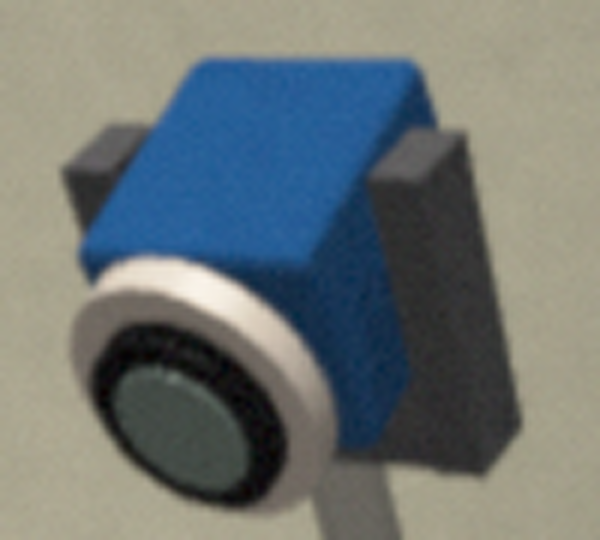

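View pics/g2c.png

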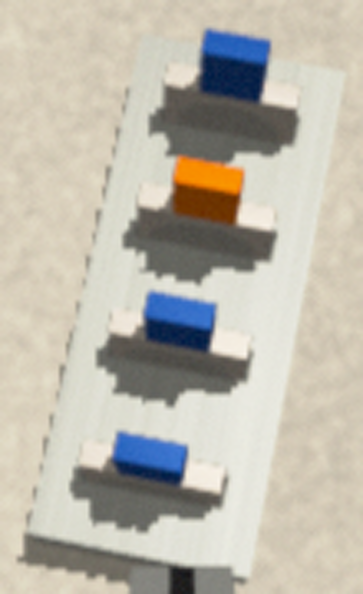

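```bash
cat > fit2.py <<'E'
from h import *
A=lambda l,k,o:(np.array(l,float)+.5)/k-.5+np.array(o)
g0,g1=[np.load(f"g{i}.npy",allow_pickle=True).item() for i in(0,1)]
# corner idx: (sx back=+1, sy, sz)
Fp,Fm,Bp,Bm=(-1,1,1),(-1,-1,1),(1,1,1),(1,-1,1); fm,bm,bp=(-1,-1,-1),(1,-1,-1),(1,1,-1)
obs=[(g0,A([[114,172],[447,220],[445,450]],7,(262,0)),[Fp,Fm,fm],1),
(g1,A([[88,255],[308,262],[203,62],[420,65],[362,445]],6,(222,10)),[Fp,Fm,Bp,Bm,fm],1),
(S,A([[150,55],[265,97],[208,185],[90,140],[82,215],[207,260]],4.5,(260,295)),[Fm,Fp,Bp,Bm,bm,bp],1),
(P,A([[130,185],[240,210],[270,72],[160,48]],6,(290,85)),[Fp,Fm,Bm,Bp],1)]
lens=[(g0,A([253,418],7,(262,0))),(g1,A([182,432],6,(222,10)))]
for D in((60,54,44),(54,60,44),(44,54,60),(60,44,54),(44,60,54),(54,44,60)):
  D=np.array(D,float)
  def res(p,det=False):
    R=Ro.from_euler('zy',[p[3],-p[4]]).as_matrix(); out=[]
    for c,o,idx,w in obs:
      out.append(((proj(c,(np.array(idx)*D/2)@R.T+p[:3])-o)*w).ravel())
    for c,o in lens: out.append(3*(proj(c,p[:3]-R[:,0]*(D[0]/2+p[5]))[0]-o))
    return out if det else np.concatenate(out)
  r=least_squares(res,[830,-10,290,-.25,.3,10],loss='soft_l1')
  print(D,r.x.round(3),r.cost.round(1))
  if D[0]==60 and D[1]==54:
    best=r; [print(o.reshape(-1,2).round(1).tolist()) for o in res(r.x,True)]
    R=Ro.from_euler('zy',[r.x[3],-r.x[4]]).as_matrix(); L=r.x[:3]-R[:,0]*(30+r.x[5]); print("lens",L,"focus",L-150*R[:,0])
t=tri(lens,(800,0,280));print("lens tri",t.x,t.fun)
E
python3 fit2.py
```

```text
[60. 54. 44.] [ 8.52208e+02 -1.61020e+01  2.78322e+02 -2.20000e-01  1.78000e-01
  2.01300e+01] 27.1
[[-1.6, -0.7], [0.8, 0.9], [0.4, 2.3]]
[[-3.8, -0.6], [-0.2, 1.1], [-2.0, -1.0], [0.9, -0.1], [1.8, 3.1]]
[[-3.6, -1.5], [-0.7, -3.4], [0.7, -0.2], [-2.7, 1.7], [-0.9, 3.0], [0.2, 1.2]]
[[-1.0, -1.0], [0.3, -0.9], [-0.1, 0.1], [-1.3, -0.1]]
[[-0.0, 0.5]]
[[-0.2, -0.8]]
lens [804.06050904  -5.13752684 269.67927989] focus [659.99507544  27.66952216 243.81717682]
[54. 60. 44.] [ 8.53034e+02 -1.55390e+01  2.78225e+02 -2.29000e-01  2.05000e-01
  2.22440e+01] 52.1
[44. 54. 60.] [ 8.52696e+02 -1.67760e+01  2.71868e+02 -3.22000e-01  2.35000e-01
  1.87220e+01] 82.8
[60. 44. 54.] [ 8.51111e+02 -1.54150e+01  2.74557e+02 -2.30000e-01  1.55000e-01
  1.57900e+01] 63.2
[44. 60. 54.] [ 8.51938e+02 -1.61590e+01  2.74527e+02 -3.35000e-01  2.29000e-01
  2.17930e+01] 86.4
[54. 44. 60.] [ 8.53335e+02 -1.50720e+01  2.71746e+02 -2.56000e-01  2.01000e-01
  1.48090e+01] 81.0
lens tri [804.43547909  -5.07526791 269.39967912] [-0.04390913  0.1863685   0.03576718 -0.21138922]
```

```bash
cat >> fit2.py <<'E'
print("---free dims")
def res2(p,det=False):
    R=Ro.from_euler('zy',[p[3],-p[4]]).as_matrix(); D=p[6:9]; out=[]
    for c,o,idx,w in obs: out.append(((proj(c,(np.array(idx)*D/2)@R.T+p[:3])-o)*w).ravel())
    for c,o in lens: out.append(2*(proj(c,p[:3]+R@T(-D[0]/2-p[5],p[9],p[10]))[0]-o))
    return out if det else np.concatenate(out)
for guess in (.2,.5):
  r=least_squares(res2,[840,-10,290,-.25,guess,10,60,54,44,0,0],loss='soft_l1'); print(r.x.round(3),r.cost)
[print(o.reshape(-1,2).round(1).tolist()) for o in res2(r.x,True)]
# circles: contour of black disc (lens bezel) outer boundary
circ=[]
for n,(x0,y0,w,h) in (("g0",(262,0,100,80)),("g1",(222,10,100,90))):
    im=cv2.imread(f"pics/{n}.png")[y0:y0+h,x0:x0+w]
    K=8; big=cv2.resize(im,None,fx=K,fy=K,interpolation=cv2.INTER_CUBIC)
    g=cv2.cvtColor(cv2.GaussianBlur(big,(0,0),4),cv2.COLOR_BGR2GRAY)
    l=lens[0 if n=="g0" else 1][1]-np.array([x0,y0]); ctr=(l+.5)*K-.5
    pts=[]; vis=big.copy()
    for a in np.arange(0,2*np.pi,.1):
        rr=np.arange(6*0+40,260); xs=ctr[0]+rr*np.cos(a); ys=ctr[1]+rr*np.sin(a)
        ok=(xs>0)&(ys>0)&(xs<w*K-1)&(ys<h*K-1); v=g[ys[ok].astype(int),xs[ok].astype(int)].astype(float)
        # first dark (<60) then rise over 90
        d=np.where(v<50)[0]
        if len(d)==0: continue
        u=np.where(v[d[0]:]>85)[0]
        if len(u)==0: continue
        k=d[0]+u[0]; pts.append([xs[k],ys[k]]); cv2.circle(vis,(int(xs[k]),int(ys[k])),3,(0,0,255),-1)
    cv2.imwrite(f"pics/{n}_ring.png",vis); circ.append((np.array(pts)+.5)/K-.5+np.array([x0,y0]))
    print(n,len(pts))
el=[cv2.fitEllipse(c.astype(np.float32)) for c in circ];print(el)
def rc(p):
    R=Ro.from_euler('zy',[p[3],-p[4]]).as_matrix(); a=np.arange(0,2*np.pi,.02)
    C=p[:3]+p[5]*(np.outer(np.cos(a),R[:,1])+np.outer(np.sin(a),R[:,2])); out=[]
    for c,o in zip((g0,g1),circ):
        q=proj(c,C); m=q.mean(0)
        aq=np.unwrap(np.arctan2(*(q-m).T[::-1])); ao=np.arctan2(*(o-m).T[::-1])
        rq=np.hypot(*(q-m).T); i=np.argsort(np.mod(aq,2*np.pi)); 
        out.append(np.hypot(*(o-m).T)-np.interp(np.mod(ao,2*np.pi),np.mod(aq,2*np.pi)[i],rq[i],period=2*np.pi))
    return np.concatenate(out)
for e in(.1,.4,.7):
  r=least_squares(rc,[805,-5,270,-.25,e,15],loss='soft_l1',f_scale=.3);print(r.x.round(3),r.cost,np.std(rc(r.x)))
E
python3 fit2.py | sed -n '/free/,$p'
```

```text
---free dims
[ 8.52435e+02 -1.64070e+01  2.79415e+02 -2.22000e-01  1.81000e-01
  2.12120e+01  5.82160e+01  5.09240e+01  4.00710e+01  2.60000e-01
 -1.17800e+00] 14.688170315125793
[ 8.52435e+02 -1.64070e+01  2.79415e+02 -2.22000e-01  1.81000e-01
  2.12120e+01  5.82160e+01  5.09240e+01  4.00710e+01  2.60000e-01
 -1.17800e+00] 14.688170315048252
[[0.4, -0.4], [-0.2, 0.7], [-0.5, -0.9]]
[[-1.8, -0.5], [-0.5, 1.2], [-0.7, -0.1], [-0.1, 0.9], [0.5, 0.2]]
[[-3.2, -0.5], [-1.9, -2.7], [-0.2, -0.3], [-1.9, 2.1], [-0.1, 1.8], [-0.7, -0.5]]
[[-0.2, -1.3], [-0.1, -1.4], [-0.6, 0.3], [-0.7, 0.3]]
[[-0.1, 0.4]]
[[0.1, -0.4]]
g0 63
g1 63
[((298.64990234375, 56.28664779663086), (32.06122589111328, 40.32334518432617), 125.8122787475586), ((253.3057098388672, 78.44277954101562), (25.05890655517578, 38.80132293701172), 130.52850341796875)]
[ 8.08246e+02 -5.94900e+00  2.69810e+02 -1.75000e-01  1.11000e-01
  2.11510e+01] 4.230068703971287 0.3282564970979828
[ 8.08246e+02 -5.94900e+00  2.69810e+02 -1.75000e-01  1.11000e-01
  2.11510e+01] 4.23006870396853 0.32825647401819563
[ 808.246   -5.949  269.81    40.666 -207.234   21.15 ] 4.227483915648046 0.32808777710075343
```

```bash
python3 -c "
import cv2,numpy as np
a=cv2.imread('pics/g0_ring.png')[:600,:790//2*2];b=cv2.imread('pics/g1_ring.png')
a=cv2.resize(a,(400,320));b=cv2.resize(b,(400,360));c=np.zeros((360,800,3),np.uint8);c[:320,:400]=a;c[:,400:]=b;cv2.imwrite('pics/ring.png',c)"
```

```text
(no output)
```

View pics/ring.png

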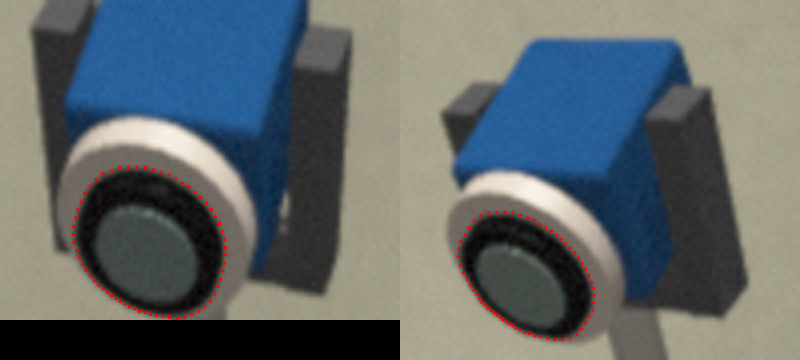

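Wrist views: lens at (298,59) in g0 and (252,82) in g1, head top face visible. Lens triangulates to about (804,-5,269), axis yaw about -0.22, elevation about 0.18, but elevation is weakly held. I'll take closer and more varied views.

```bash
cat > search.py <<'E'
from h import *
from plant import ctrl
rng=np.random.default_rng(0); H=T(852,-16,279); L=T(804,-5,269)
th=np.arctan2(.264,.964); out=[]
for k in range(6000):
    p=rng.uniform((430,-300,230),(700,300,480)); d=np.array([1,rng.uniform(-1,1),rng.uniform(-1.5,-.1)])
    up=rng.normal(size=3); R=look(d,up)
    C=p+R@T(-141.3,0,-67.7)
    f=R@T(np.cos(th),0,np.sin(th)); # forward tilts toward the tool (+z)
    yi=R@T(-np.sin(th),0,np.cos(th)); xi=np.cross(yi,f) # image down = toward tool
    E=np.eye(4);E[:3,:3]=np.c_[xi,yi,f];E[:3,3]=C
    c=dict(f=343.5,cx=320,cy=241,E=E)
    if (L-C)@f<50: continue
    uv=proj(c,np.array([H,L]))
    if (abs(uv[:,0]-320)>270).any() or (uv[:,1]<30).any() or (uv[:,1]>250).any(): continue
    dist=np.linalg.norm(L-C)
    if dist>360 or np.linalg.norm(p-L)<120: continue
    v=(C-L)/dist; el=np.arcsin(v[2]); az=np.arctan2(v[1],-v[0])
    if C[0]>760: continue
    q=ctrl.ik(p.tolist(),eul(R))
    if q is None: continue
    out.append((dist,el,az,p,d,up,uv,q))
print(len(out))
out.sort(key=lambda o:o[0])
import pickle; pickle.dump(out,open("cand.pkl","wb"))
for o in sorted(out,key=lambda o:o[1])[:8]+sorted(out,key=lambda o:o[2])[:4]+sorted(out,key=lambda o:-o[2])[:4]+out[:5]:
    print(round(o[0]),o[1].round(2),o[2].round(2),o[3].round(),o[6].round().tolist(),np.round(o[7],2))
E
python3 -W ignore search.py
```

```text
321
337 -0.16 -0.04 [580.  87. 254.] [[67.0, 140.0], [85.0, 145.0]] [-0.47  0.47  2.33  2.06  1.25  1.33]
281 -0.15 0.04 [664. -65. 247.] [[448.0, 236.0], [456.0, 228.0]] [-0.2   0.45  2.19  3.18  0.83  2.14]
245 -0.06 0.57 [685.  -2. 242.] [[410.0, 152.0], [396.0, 172.0]] [0.19 0.6  2.   4.02 1.02 2.56]
335 -0.05 0.05 [589. -88. 257.] [[515.0, 167.0], [518.0, 154.0]] [-0.14  0.31  2.29  3.53  0.75  2.09]
279 -0.05 -0.27 [632.  44. 244.] [[110.0, 117.0], [140.0, 139.0]] [-0.47  0.42  2.11  1.84  0.97  1.21]
304 -0.03 -0.39 [607.   7. 293.] [[113.0, 135.0], [152.0, 144.0]] [-0.67  0.47  1.99  1.55  1.35  1.77]
297 -0.03 -0.34 [ 678. -132.  249.] [[420.0, 175.0], [423.0, 144.0]] [-0.67  0.52  2.02  2.01  1.02 -2.93]
334 -0.03 -0.28 [618. -28. 299.] [[272.0, 201.0], [296.0, 203.0]] [-0.56  0.36  2.25  2.17  1.1   1.55]
337 0.25 -1.08 [ 671. -195.  232.] [[93.0, 114.0], [97.0, 176.0]] [-0.74  0.59  1.41  0.89  1.23  0.8 ]
357 0.53 -1.0 [ 685. -188.  321.] [[241.0, 147.0], [218.0, 190.0]] [-0.75  0.5   1.41  1.04  1.25  0.31]
356 0.02 -0.91 [ 646. -142.  265.] [[253.0, 183.0], [275.0, 220
[... 358 characters left out ...]
7 0.78 [665.  67. 412.] [[366.0, 185.0], [328.0, 196.0]] [ 0.24  0.28  1.38 -0.7   1.    0.86]
259 0.78 0.72 [692.  90. 299.] [[362.0, 51.0], [376.0, 114.0]] [ 0.21  0.4   1.44 -0.59  0.86  2.45]
219 0.44 -0.33 [694.  55. 305.] [[62.0, 159.0], [134.0, 158.0]] [-0.33  0.39  1.51  0.86  1.    2.68]
220 0.36 -0.2 [696.  65. 286.] [[99.0, 130.0], [157.0, 140.0]] [-0.25  0.33  1.7   0.98  0.65  2.38]
229 0.44 -0.42 [664.  18. 265.] [[92.0, 74.0], [151.0, 125.0]] [-0.33  0.33  1.65  0.74  0.81  1.98]
232 0.5 -0.5 [688.  34. 338.] [[272.0, 31.0], [323.0, 75.0]] [-0.46  0.36  1.72  1.34  1.02  1.54]
233 0.25 -0.34 [691.  34. 285.] [[95.0, 242.0], [150.0, 236.0]] [-0.38  0.38  1.65  1.03  0.88  2.64]
```

```bash
python3 -W ignore - <<'E'
from h import *
from plant import ctrl
import pickle
out=pickle.load(open("cand.pkl","rb"))
for i,t in ((3,(646,-142,265)),(4,(664,18,265))):
    o=min(out,key=lambda o:np.linalg.norm(o[3]-T(*t)))
    ctrl.goto_joints(list(map(float,o[7]))); ctrl.hold(.1)
    c=ctrl.camera("wrist");cv2.imwrite(f"pics/g{i}.png",c["color"]);np.save(f"g{i}.npy",cam(c),allow_pickle=True)
    uv=proj(cam(c),T(804,-5,269))[0]; print(uv,ctrl.read_t())
    x0,y0=[int(v) for v in np.clip(uv-[60,50],[0,0],[519,379])]
    cv2.imwrite(f"pics/g{i}c.png",cv2.resize(c["color"][y0:y0+100,x0:x0+120],None,fx=6,fy=6,interpolation=cv2.INTER_CUBIC)); print(x0,y0)
E
```

```text
[275.62552038 217.8851883 ] 15.6583
215 167
[146.09352093 127.12790024] 16.675
86 77
```

View pics/g3c.png

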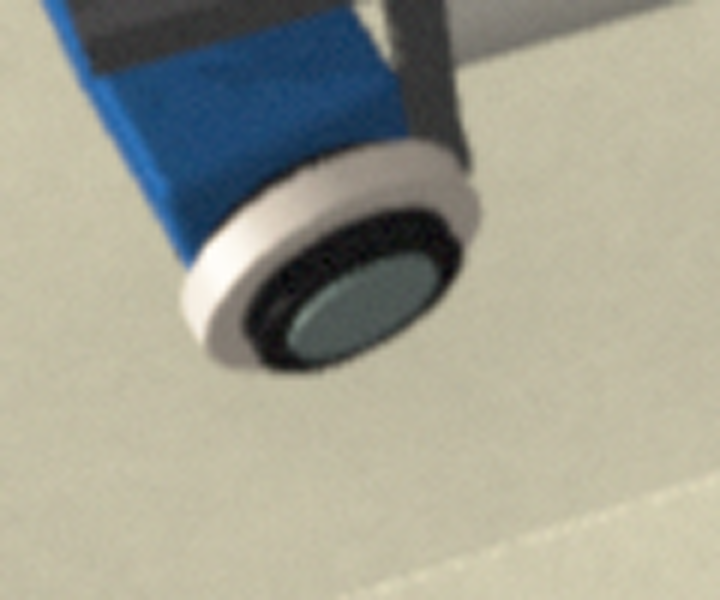

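View pics/g4c.png

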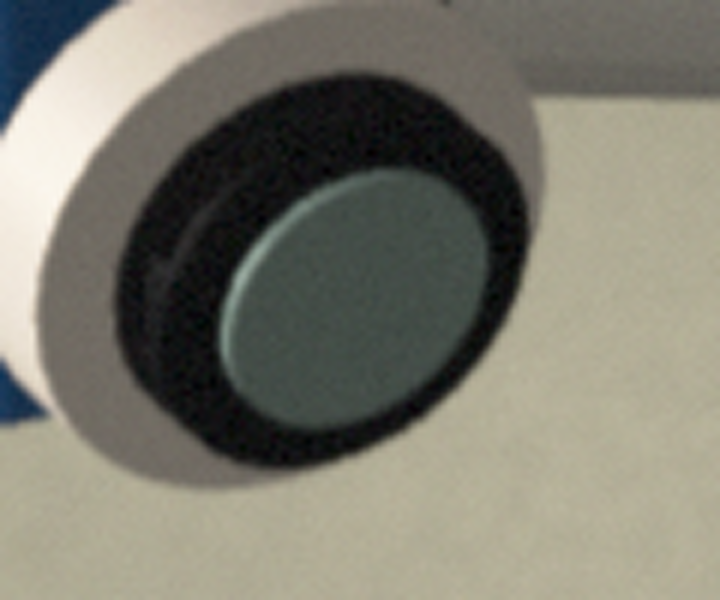

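```bash
cat > fit3.py <<'E'
from h import *
V=[("g0",(298,59)),("g1",(252,81.5)),("g3",(276,219)),("g4",(145.5,126.5))]
cs=[];pts=[]
for n,c0 in V:
    im=cv2.imread(f"pics/{n}.png"); K=8; w=44
    x0,y0=int(c0[0]-w),max(0,int(c0[1]-w)); sub=im[y0:y0+2*w,x0:x0+2*w]
    big=cv2.resize(sub,None,fx=K,fy=K,interpolation=cv2.INTER_CUBIC)
    g=cv2.cvtColor(cv2.GaussianBlur(big,(0,0),4),cv2.COLOR_BGR2GRAY).astype(float)
    ctr=(np.array(c0)-[x0,y0]+.5)*K-.5; ci=np.median(g[int(ctr[1])-20:int(ctr[1])+20,int(ctr[0])-20:int(ctr[0])+20]); mn=np.percentile(g,1); t=(ci+mn)/2
    P=[];vis=big.copy()
    for a in np.arange(0,2*np.pi,.1):
        rr=np.arange(5,300); xs=ctr[0]+rr*np.cos(a);ys=ctr[1]+rr*np.sin(a); ok=(xs>0)&(ys>0)&(xs<g.shape[1]-1)&(ys<g.shape[0]-1)
        v=g[ys[ok].astype(int),xs[ok].astype(int)]; k=np.where(v<t)[0]
        if len(k): P.append([xs[k[0]],ys[k[0]]]); cv2.circle(vis,(int(xs[k[0]]),int(ys[k[0]])),3,(0,0,255),-1)
    cv2.imwrite(f"pics/{n}_gl.png",cv2.resize(vis,(380,290)))
    pts.append((np.array(P)+.5)/K-.5+[x0,y0]); cs.append(np.load(n+".npy",allow_pickle=True).item())
    print(n,ci,mn,cv2.fitEllipse(pts[-1].astype(np.float32)))
v=[cv2.imread(f"pics/{n}_gl.png") for n,_ in V]; cv2.imwrite("pics/gl.png",np.vstack([np.hstack(v[:2]),np.hstack(v[2:])]))
def rc(p,use=range(4),sep=False):
    R=Ro.from_euler('zy',[p[3],-p[4]]).as_matrix(); a=np.arange(0,2*np.pi,.02)
    C=p[:3]+p[5]*(np.outer(np.cos(a),R[:,1])+np.outer(np.sin(a),R[:,2])); out=[]
    for i in use:
        q=proj(cs[i],C); o=pts[i]; m=q.mean(0)
        aq=np.mod(np.arctan2(*(q-m).T[::-1]),2*np.pi); ao=np.mod(np.arctan2(*(o-m).T[::-1]),2*np.pi); i_=np.argsort(aq)
        out.append(np.hypot(*(o-m).T)-np.interp(ao,aq[i_],np.hypot(*(q-m).T)[i_],period=2*np.pi))
    return out if sep else np.concatenate(out)
for use in(range(4),[2,3],[1,2,3],[0,1,3]):
    r=least_squares(rc,[804,-5,269,-.22,.3,12],kwargs=dict(use=use),loss='soft_l1',f_scale=.3)
    print(list(use),r.x.round(3),[o.std().round(2) for o in rc(r.x,use,True)])
    R=Ro.from_euler('zy',[r.x[3],-r.x[4]]).as_matrix(); print("focus",(r.x[:3]-150*R[:,0]).round(1))
E
python3 fit3.py
```

```text
g0 70.0 15.0 ((297.77020263671875, 59.02611541748047), (20.928895950317383, 27.285127639770508), 124.33950805664062)
g1 73.0 16.0 ((251.8681640625, 80.91676330566406), (16.130149841308594, 26.254680633544922), 131.18785095214844)
g3 84.0 21.0 ((274.9356384277344, 217.9029998779297), (12.72716999053955, 28.409481048583984), 61.4671745300293)
g4 73.0 13.0 ((144.29942321777344, 126.2287368774414), (37.58834457397461, 50.38726043701172), 49.08261489868164)
[0, 1, 2, 3] [804.304  -5.032 269.367   3.349  -2.982  14.335] [np.float64(0.24), np.float64(0.23), np.float64(0.31), np.float64(0.27)]
focus [659.4  25.8 246. ]
[2, 3] [ 7.98192e+02 -8.46300e+00  2.73033e+02  7.80000e-01 -1.41800e+00
  1.38280e+01] [np.float64(3.61), np.float64(0.15)]
focus [ 782.  -113.9  378.5]
[1, 2, 3] [ 7.98541e+02 -8.29000e+00  2.72902e+02  7.81000e-01 -1.42400e+00
  1.38930e+01] [np.float64(0.18), np.float64(3.6), np.float64(0.16)]
focus [ 782.9 -113.9  378.3]
[0, 1, 3] [ 8.04757e+02 -5.44700e+00  2.69763e+02  7.50000e-01 -1.40100e+00
  1.42030e+01] [np.float64(1.78), np.float64(0.24), np.float64(0.26)]
focus [ 786.2 -107.7  377.9]
```

View pics/gl.png

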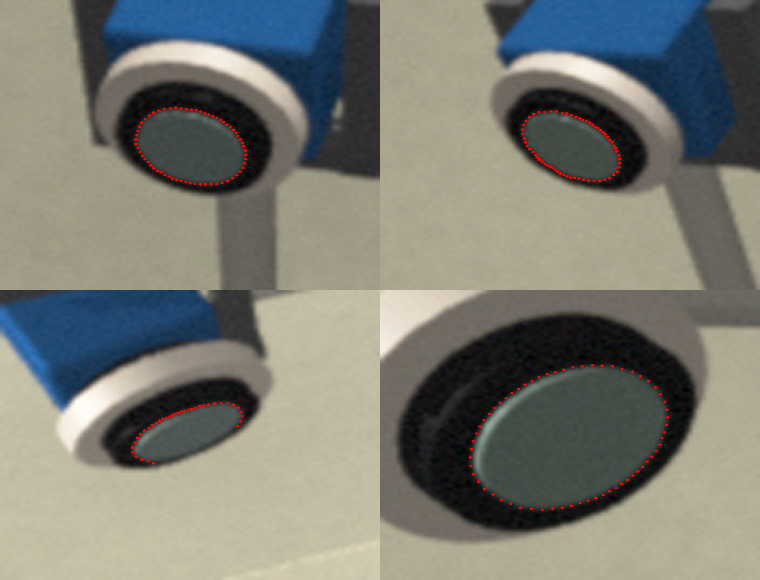

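Glass disc edges fitted in all four views: residual 0.25 px, lens (804,-5,269), axis yaw -0.209, elevation 0.157 (head-box fit gave -0.22 and 0.18; I'll use -0.213 and 0.165). Now the cassette location in the g2 wrist view, and IK.

```bash
cat >> h.py <<'E'
FY,FE=-0.213,0.165
RS=Ro.from_euler('zy',[FY,-FE]).as_matrix()
LENS=T(804.3,-5.0,269.4); FOC=LENS-150*RS[:,0]
def toolR(Rs,s): # jaws along sample x, tool x along -z
    x=-Rs[:,2]; y=s*Rs[:,0]; return np.c_[x,y,np.cross(x,y)]
def toolRy(Rs,s):
    x=-Rs[:,2]; y=s*Rs[:,1]; return np.c_[x,y,np.cross(x,y)]
RK=Ro.from_euler('z',-0.187).as_matrix()
E
python3 -W ignore - <<'E'
from h import *
from plant import ctrl
g2=np.load("g2.npy",allow_pickle=True).item()
o=(np.array([208,178.])+.5)/3.3-.5+[265,110]
A=lambda l,k,o:(np.array(l,float)+.5)/k-.5+np.array(o)
print(o,proj(g2,T(561,-195.7,88)))
t=tri([(g2,o),(S,A([240,254],6,(200,225))),(P,A([208,196],6,(350,190)))]);print(t.x,t.fun.round(1))
t=tri([(g2,o),(S,A([240,254],6,(200,225)))]);print(t.x,t.fun.round(1))
# model tab top corners & rack corners in g2
C=np.array([[561.4,-195.6,0]])+np.array([[-5,12,88],[5,12,88],[5,-12,88],[-5,-12,88]])@RK.T
print(((proj(g2,C)-[265,110])*3.3).round(0).tolist())
C=np.array([[536.8,-191,0]])+np.array([[105,42.5,32],[105,-42.5,32],[-105,42.5,32],[-105,-42.5,32]])@RK.T
print(((proj(g2,C)-[265,110])*3.3).round(0).tolist())
print("focus",FOC)
for nm,f in(("x",toolR),("y",toolRy)):
  for s in(1,-1):
    for p,R in((T(561,-195.7,200),RK),(T(561,-195.7,53),RK),(FOC+RS@T(-5,0,19),RS)):
        q=ctrl.ik(p.tolist(),eul(f(R,s)));print(nm,s,p.round(),None if q is None else np.round(q,2))
E
```

```text
[327.68181818 163.59090909] [[325.23225435 162.32164461]]
[ 559.94727249 -197.87042373   87.3474421 ] [-0.6 -0.2 -1.3  0.2 -0.1  0.9]
[ 559.50223653 -197.84542087   87.5625054 ] [-0.6  0.1 -1.2 -0. ]
[[162.0, 179.0], [167.0, 152.0], [235.0, 164.0], [230.0, 191.0]]
[[131.0, 32.0], [335.0, 67.0], [22.0, 533.0], [245.0, 576.0]]
focus [659.68103701  26.70895752 245.31893779]
x 1 [ 561. -196.  200.] [-0.46  0.49  1.37  0.    1.27 -0.28]
x 1 [ 561. -196.   53.] [-0.46  0.65  1.54  0.    0.95 -0.28]
x 1 [652.  28. 263.] [-0.08  0.47  1.25  0.01  1.26  0.13]
x -1 [ 561. -196.  200.] [-0.46  0.49  1.37  0.    1.27  2.86]
x -1 [ 561. -196.   53.] [-0.46  0.65  1.54  0.    0.95  2.86]
x -1 [652.  28. 263.] [-0.08  0.47  1.25  0.01  1.26 -3.01]
y 1 [ 561. -196.  200.] [-0.46  0.49  1.37  0.    1.27 -1.85]
y 1 [ 561. -196.   53.] [-0.46  0.65  1.54  0.    0.95 -1.85]
y 1 [652.  28. 263.] [-0.08  0.47  1.25  0.01  1.26 -1.44]
y -1 [ 561. -196.  200.] [-0.46  0.49  1.37  0.    1.27  1.29]
y -1 [ 561. -196.   53.] [-0.46  0.65  1.54  0.    0.95  1.29]
y -1 [652.  28. 263.] [-0.08  0.47  1.25  0.01  1.26  1.7 ]
```

```bash
python3 -W ignore - <<'E'
from h import *
from plant import ctrl
ctrl.move_ptp([560,-197.2,190],eul(toolR(RK,1)))
ctrl.grip(32,40); ctrl.hold(.1)
c=ctrl.camera("wrist");cv2.imwrite("pics/i_w.png",c["color"]);np.save("i.npy",cam(c),allow_pickle=True)
print(ctrl.read_t(),ctrl.read_gripper_width())
for xy in((561.4,-195.6),(560,-197.5)):
    C=T(*xy,0)+np.array([[-5,12,88],[5,12,88],[5,-12,88],[-5,-12,88]])@RK.T; print(proj(cam(c),C).round(1).tolist())
E
```

```text
19.1833 32.00703735351145
[[314.9, 221.8], [328.6, 221.8], [328.4, 253.4], [315.0, 253.4]]
[[313.5, 224.7], [327.2, 224.7], [327.0, 256.1], [313.6, 256.1]]
```

View pics/i_w.png

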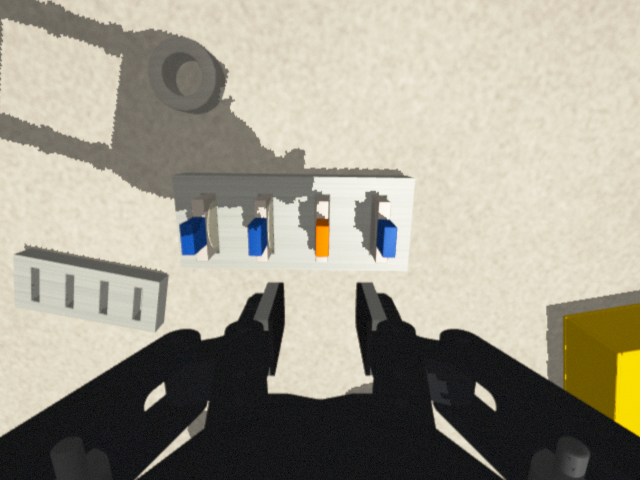

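```bash
python3 -c "
import cv2
im=cv2.imread('pics/i_w.png')[180:280,270:380];cv2.imwrite('pics/i_c.png',cv2.resize(im,None,fx=6,fy=6,interpolation=cv2.INTER_CUBIC))"
```

```text
(no output)
```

View pics/i_c.png

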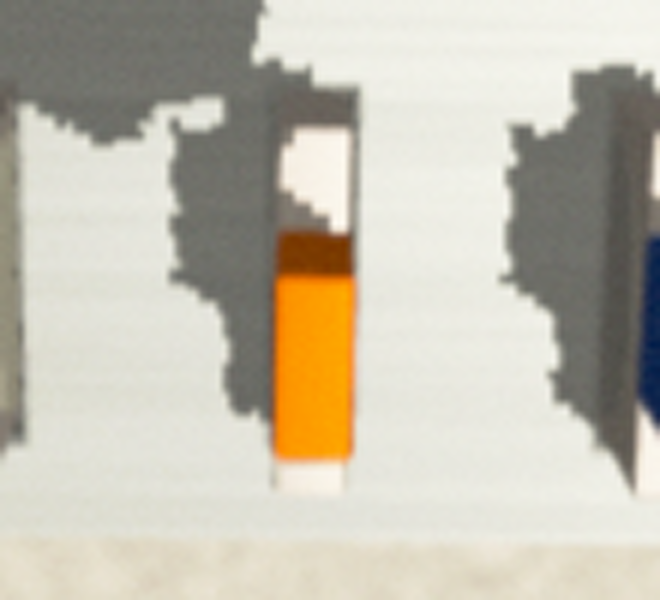

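The orange tab top is at columns 315.6–329, rows 225.8–256.7, which puts it at (561.4,-198.0) at height 88, square to the jaws. Grasp and lift.

```bash
python3 -W ignore - <<'E'
from h import *
from plant import ctrl
F=lambda:np.round(ctrl.read_wrist_force(),1).tolist()
ctrl.move_straight([561.4,-198,110],v=150)
print(ctrl.move_straight([561.4,-198,54],v=80,stop_force=12),F(),ctrl.read_eef_pos())
c=ctrl.camera("scene");cv2.imwrite("pics/j_s.png",c["color"][200:340,180:330])
ctrl.grip(0,50); print("w",ctrl.read_gripper_width(),F())
print(ctrl.move_straight([561.4,-198,100],v=60,stop_force=25),F(),ctrl.read_gripper_width())
c=ctrl.camera("scene");cv2.imwrite("pics/j_s2.png",c["color"]); print(ctrl.read_t())
E
```

```text
False [0.6, 0.8, 0.6] [ 561.74434338 -198.15927434   54.38889911]
w 9.129933072405398 [-0.4, -0.2, 4.0]
False [0.3, 0.3, -0.2] 9.054186602931816
22.05
```

View pics/j_s2.png

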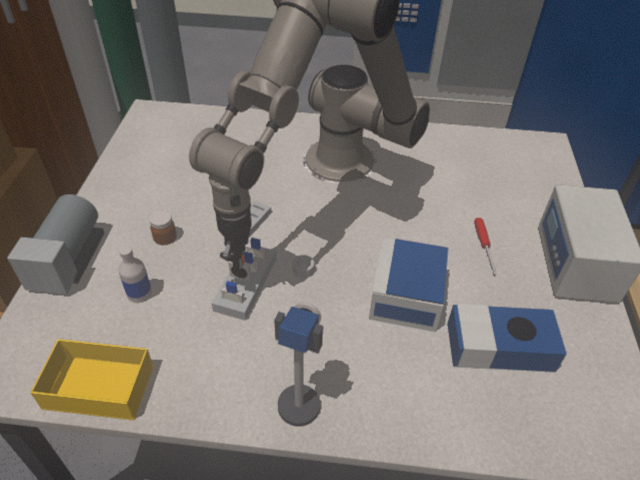

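```bash
python3 -W ignore - <<'E'
from h import *
from plant import ctrl
F=lambda:np.round(ctrl.read_wrist_force(),1).tolist()
ctrl.move_straight([561.4,-198,240],v=150); print(ctrl.read_gripper_width(),F())
c=ctrl.camera("scene");cv2.imwrite("pics/k_s.png",c["color"])
o=eul(toolR(RS,1)); Tg=FOC+RS@T(-5,0,19)
ctrl.move_straight((Tg-60*RS[:,0]).tolist(),rotation=o,v=150)
ctrl.move_straight(Tg.tolist(),v=60); ctrl.hold(.3)
print(Tg,ctrl.read_eef_pos(),ctrl.read_gripper_width(),ctrl.read_t())
for n in("scene","wrist","top"):
    c=ctrl.camera(n);cv2.imwrite(f"pics/l_{n}.png",c["color"])
    if n=="wrist":np.save("l.npy",cam(c),allow_pickle=True)
E
python3 -c "
import cv2
a=cv2.imread('pics/l_scene.png')[220:360,230:390];cv2.imwrite('pics/l_sc.png',cv2.resize(a,None,fx=5,fy=4.2857*5/4.2857,interpolation=cv2.INTER_CUBIC)[:600])
a=cv2.imread('pics/k_s.png')[180:300,180:310];cv2.imwrite('pics/k_c.png',cv2.resize(a,None,fx=5,fy=5,interpolation=cv2.INTER_CUBIC))"
```

```text
9.70557037898036 [0.2, -0.5, -0.7]
[651.73961062  27.76592277 263.25818447] [651.64005601  27.83385589 263.38819542] 9.463206376539967 26.3917
```

View pics/k_c.png

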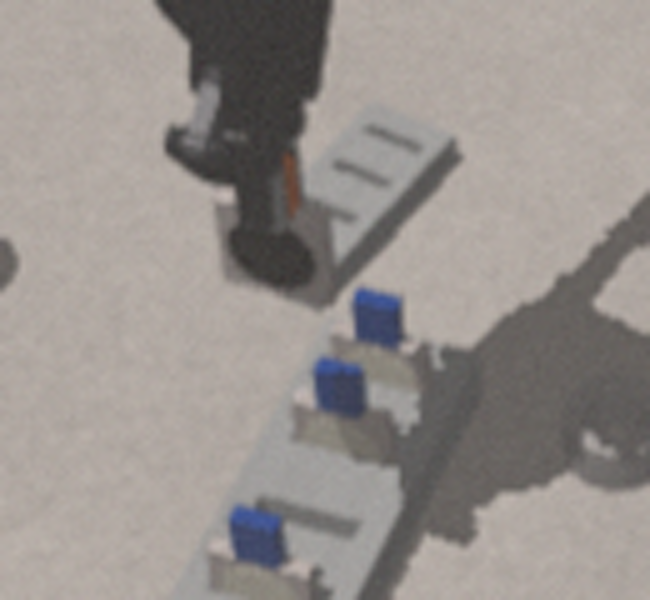

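View pics/l_scene.png

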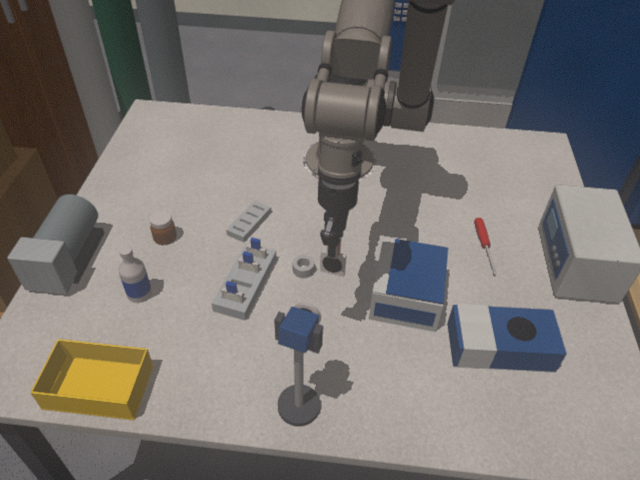

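View pics/l_wrist.png

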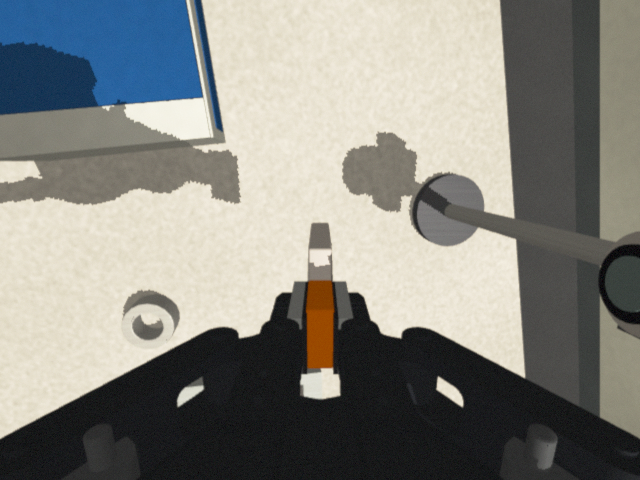

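View pics/l_top.png

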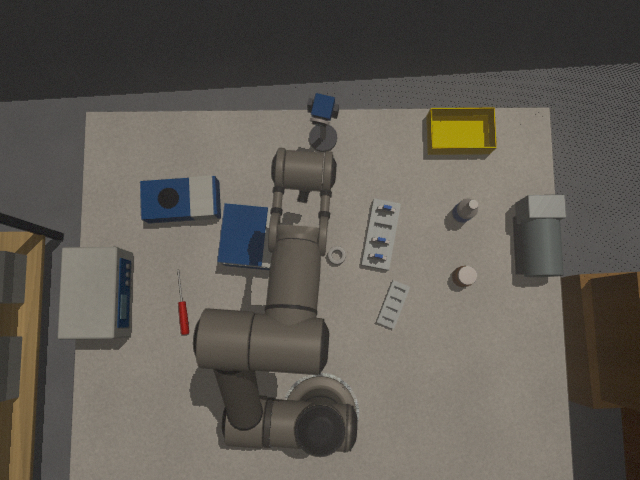

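The scene shows the cassette held at (333,262), tab up, black face to the camera; the clean cassettes stand in the rack. I'll compare its predicted outline with the pictures.

```bash
python3 -W ignore - <<'E'
from h import *
from plant import ctrl
Rt=Ro.from_euler('xyz',ctrl.read_orientation()).as_matrix(); p=np.array(ctrl.read_eef_pos())
Rs=np.c_[Rt[:,1],np.cross(-Rt[:,0],Rt[:,1]),-Rt[:,0]]
print("ang x,z",[np.arccos(Rs[:,i]@RS[:,i]).round(3) for i in(0,2)])
w=np.load("l.npy",allow_pickle=True).item()
org=p-45*Rs[:,2]
def m(l): return org+np.array(l,float)@Rs.T
body=m([[5,26,0],[5,-26,0],[5,-26,52],[5,26,52]]); tab=m([[5,12,80],[5,-12,80],[-5,-12,80],[-5,12,80]]); top=m([[5,26,52],[-5,26,52]])
face=m([[5,0,26]]); ci=m([[5,21*np.cos(a),26+21*np.sin(a)] for a in np.arange(0,6.3,.3)])
print("face-focus",face-FOC)
for n,c in(("scene",S),("wrist",w)):
    im=cv2.imread(f"pics/l_{n}.png"); K=5 if n=="scene" else 3
    o=(285,200) if n=="scene" else (250,200); sz=(110,110) if n=="scene" else (150,200)
    b=cv2.resize(im[o[1]:o[1]+sz[1],o[0]:o[0]+sz[0]],None,fx=K,fy=K,interpolation=cv2.INTER_CUBIC)
    for q,col in((body,(0,255,0)),(tab,(0,255,255)),(ci,(0,0,255)),(top,(255,0,255))):
        cv2.polylines(b,[np.int32((proj(c,q)-o+.5)*K-.5)],q is not ci,col,1)
    cv2.imwrite(f"pics/m_{n}.png",b)
E
```

```text
ang x,z [np.float64(0.0), np.float64(0.0)]
face-focus [[-0.03615248  0.06773948  0.05418188]]
```

View pics/m_scene.png

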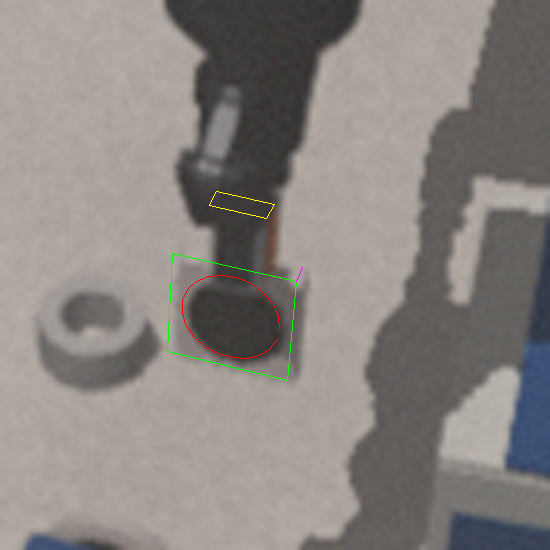

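View pics/m_wrist.png

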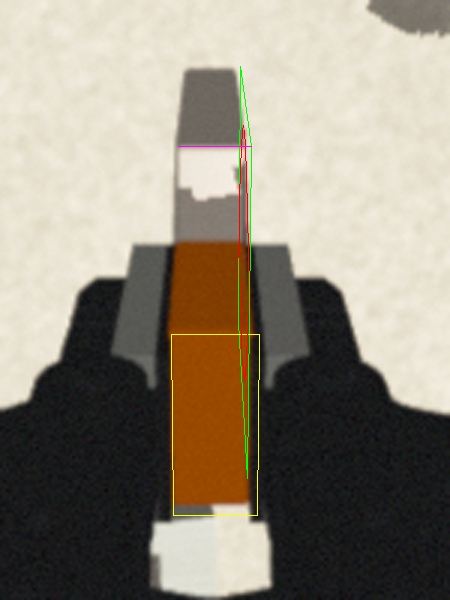

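```bash
sed -i 's/\[804,-5,269,-.22,.3,12\]/[804.3,-5,269.4,-.21,.16,14.3]/; s/(range(4),\[2,3\],\[1,2,3\],\[0,1,3\])/(range(4),[1,2,3],[0,2,3],[0,1,3],[0,1,2])/' fit3.py; python3 fit3.py | tail -10
python3 - <<'E'
from plant import ctrl
import numpy as np
print(ctrl.read_t(),ctrl.read_gripper_width(),np.abs(ctrl.read_dq()).max())
E
```

```text
focus [659.7  25.7 244.9]
[0, 2, 3] [ 8.04258e+02 -5.02800e+00  2.69324e+02 -2.08000e-01  1.67000e-01
  1.43500e+01] [np.float64(0.29), np.float64(0.29), np.float64(0.18)]
focus [659.5  25.9 244.9]
[0, 1, 3] [ 8.04000e+02 -5.13200e+00  2.69513e+02 -2.14000e-01  1.57000e-01
  1.43080e+01] [np.float64(0.23), np.float64(0.25), np.float64(0.25)]
focus [659.2  26.7 246.6]
[0, 1, 2] [ 8.04223e+02 -5.16500e+00  2.69600e+02 -2.06000e-01  1.51000e-01
  1.44070e+01] [np.float64(0.16), np.float64(0.14), np.float64(0.35)]
focus [659.1  25.6 247.6]
26.5417 9.412539459857445 0.001887182479227235
```

The leave-one-out fits agree within 0.02 rad and 3 mm, and the arm is still. Handing in.

```bash
python3 - <<'E'
from plant import ctrl
ctrl.sign_off(); print(ctrl.read_t(),ctrl.read_gripper_width())
E
```

```text
the job is handed in; nothing more can be done
the job is handed in; nothing more can be done
```

The job is handed in: both carton flaps are shut, and the arm is holding the used cassette still at the inspection camera's focus point, tab up, with its black face to the lens. I handed in soon after 26.5 s (limit 51 s); no verdict is reported.

- **Flaps:** I folded the white flap first, then the blue one over it. The fingers stopped on them at 103.9 and 107.9 mm, where 104 and 108 mm were expected. The last pictures show both still flat.
- **Cassette:** I gripped it across the 10 mm tab with a 50 N grip. The fingers stood at 9.4 mm at the last check, a little under the tab's 10 mm, and the cassette came out of the rack without catching.
- **Focus point:** I placed the black filter's centre at (660, 27, 245) mm. The lens axis I used has yaw -0.213 and elevation 0.165 rad. The arm reached that pose to within 0.1 mm.
- **Surroundings:** The clean cassettes, the camera and the other objects look unmoved in the last pictures.

**Where checks disagreed**
- The camera's elevation came out at 0.15–0.17 rad from the lens glass, about 0.18 when the head outline was added, and 0.23 from an early rough fit. That could shift the focus point by up to about 10 mm.
- In the last scene picture the cassette lies about 3 mm from its predicted outline. That camera showed an offset of about 1 pixel (2 mm) throughout.

Both disagreements are within the allowed 20 mm and 0.17 rad.

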